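# Put the setting block away and start the stage screw

## Task

The specimen stage has been set: return the steel setting block standing on it to its own slot, the wooden holder with two dots (the block has two dots on top), fully home and upright, and let go of it. Then start the stage's black paddle screw by hand: turn it backward (counter-clockwise from above) until you feel the thread drop, then forward (clockwise) one turn from there. Finish while still gripping the paddle, holding the started screw still; leave everything else alone.

Things in the scene. Friction and masses are not known exactly. Their poses are not given: they have to be found in the camera images.
- setting_block: Steel setting block, upright: 36 (its x) x 20 (its y) x 60 mm tall, about 0.34 kg, two small dots on top. Origin: centre of its underside, z up. It starts standing on the stage plate, whose top is 15 mm above the table.
- slot_medium: Fixed wooden holder with two dots, the block's own slot: 60 (its x) x 54 (its y) x 20 mm tall. Origin: centre of its underside, on the table. Open-topped pocket at its centre, 40 (x) x 24 mm (y), 14 mm deep (floor 6 mm above the table); the block's x goes along the holder's x, either way round. Three holders stand in a row along y, about 110 mm apart, in changing order.
- slot_small: Like slot_medium, but with one dot and a pocket 40 x 16 mm; the small block stands in it. Not to be used.
- slot_large: Like slot_medium, but with three dots and an empty pocket 40 x 32 mm. A wrong place for the setting block.
- stage: Fixed white specimen stage plate, 200 (its x) x 170 (its y) x 15 mm. Origin: centre of its underside. The screw stands in an aluminium boss, 40 mm across, its top 40 mm above the table, at x = +35, y = +35 mm of the plate.
- paddle: Black paddle head of the vertical screw, turning with it. Origin: on the screw's axis at the underside of its round hub (30 mm across, 8 mm tall, about 54 mm above the table at the start); z up. The flat wing to grip stands on the hub, 8 to 44 mm above the origin: 46 mm long (its x), 14 mm thick (its y). Right-hand thread, 5 mm per turn; turning takes about 0.03 N m.
- boss_top (a point): Point on the screw's axis at the top of the boss, 40 mm above the table. The screw starts on top of the boss's thread: turned backward it rises slightly and after 0.5 to 2.2 rad drops 5 mm into the groove (held up, it can still be let down within the next 2 rad). Turned clockwise without the drop it binds. Once dropped it goes down 5 mm per clockwise turn (the hand should go down with it) and seats about 1.5 turns on.
- wing_mid (a point): Middle of the paddle's wing, 30 mm above paddle's origin; axes as paddle. Only the screw's own weight (5 N) pulls it down, too little to slide it through a tight grip: to feel the drop, straddle the wing loosely (some 3 mm free on each side) while turning, or press down.
- screw_drop (a joint): The thread drop in m: about 0 (to -0.001) while the screw still sits on top of the boss's thread, -0.005 once it has dropped into the groove; turning does not change it. The height of the paddle (paddle's origin above the table) is about 0.0535 at the start, 0.0495 just after the drop, 0.0445 after one turn forward from there, 0.0415 when seated.
- block_small: Steel block 36 x 12 x 50 mm with one dot, standing in slot_small. Leave alone. Origin at its underside.
- block_large: Steel block 36 x 28 x 60 mm with three dots, standing on the table beyond the holders, at the left. Leave alone. Origin at its underside.
- dish_b: Clear specimen dish, 64 mm across, 16 mm tall, on the table beyond the holders. Leave alone. Origin at its underside.
- flask: Dark steel drinking flask, 72 mm across, 210 mm tall, at the robot's right. Leave alone. Origin at its underside.
- screwdriver: Screwdriver, 170 mm long, lying near the robot. Leave alone.
- specimen_box: Small cardboard box 60 x 70 x 36 mm to the right of the stage. Leave alone. Origin at its underside.

How it is judged:
By the outcome, as a careful person would: the job done as asked, in the order asked, and still so for the second after the job is handed in, while the arm keeps its last pose, push and grip.
It also fails if it takes over 72 s, if anything falls off the work surface, if the arm or the gripper's body presses on something with over 40 N, if the wrist force passes 120 N, or if a joint passes its speed limit or range.

## Robot

A 6-joint arm with a two-finger parallel gripper is mounted at the origin on the work surface. World frame = base frame: x ahead of the robot, y to its left, z up, the work surface at z = 0. Lengths are in m, angles in rad, forces in N, time in s.
With the tool pointing down it reaches from about 0.15 to 0.775 m from the base axis. Payload 6.1 kg.
Tool frame: the origin (TCP) lies at the very end of the fingers, on their centre line; the grasp point (between the pads) lies 19 mm behind it (manip.grip_point_offset is the distance from the TCP to the grasp point, in m); z points along the fingers, y is the line along which they close (so a half turn about z gives the same grasp; the last joint's range is limited). The gripper opens to 85 mm and grips with 20 to 120 N. Pads are 22 mm wide; open, the fingers measure 114 mm over their backs; the gripper's body (76 mm by 85 mm) begins 54 mm behind the grasp point. The pads swing forward as they close: fully open they stand 13 mm farther back than shut.
Start: joints at [-1.238, 0.126, -0.04, 1.405, 0, 1.571], TCP at [0.172, -0.496, 0.231] pointing down, gripper open.
Joint ranges: [-2.72, 2.72], [-0.95, 1.95], [-1.27, 1.35], [-1.78, 2.02], [-1.46, 1.47], [-3.14, 3.14]. Speed limits (rad/s): [2.39, 2.39, 3.01, 3.14, 3.14, 3.14].

## Interface

Orientations are given as a unit quaternion [w, x, y, z].
In Python, from rig import manip gives the robot as it stands.
- The arm moves only by the tool carry_out, never from a script. Its argument "series" is a list of rows, each a list of 3 entries, a list of its own where there are three numbers: the shift along the tool's x, y, z in mm, then the turn, a rotation vector about the tool's x, y, z in degrees, then the closure, from -1 (fully open) to 1 (shut), so that 0 is half open. In form: [[[tx, ty, tz], [ax, ay, az], jaw], ...]. A call has 1 to 5 rows; each row is the pose to reach, as a shift and turn from the pose commanded when the call began, along the tool's axes at that moment; what a row does not reach only later rows make up. A row lasts 1/12 s, in which the tool goes at most 41.7 mm and 7.16 degrees, less where a joint would pass 70% of its speed; a pose out of reach is approached as far as the arm can. A call with a gripper value outside its range is refused whole. The fingers move at their own pace and stop on an object; "grip_force" is the grip in N (left out, the last holds). Time passes only in rows, so rows that repeat a pose let the fingers close. It gives the time, the measured TCP pose, the force, the opening and the grip force at its end, in the units of the state.
- manip.get_obs(): the state, without advancing time (a new reading comes with each control period).
- manip.grab_frame(name): name is "scene" or "top" or "wrist"; returns a dict with "color" (384x512x3 uint8, red, green, blue), "K" (3x3 intrinsics, pixels), "cam_to_world" (4x4, takes a point from camera to world coordinates). Camera axes: x right, y up, looking along -z (the intrinsics and any distortion apply to the point x, -y, -z); pixel columns grow to the right and rows downward; lengths in m; the calibration is good to about 2 mm. A picture is of the moment at which its call begins. There is no depth.
- manip.sign_off(): hands the job in; it is judged then, once.
The state is a dict: "clock": time; "joints": joint angles; "joint_vel": joint speeds; "tau": joint torques, N m; "tcp_pos": TCP position; "orientation": TCP orientation; "force": force on the tool from outside, world axes, zero at the start; "wrist_torque": the same for the moment, N m; "grip_width": finger opening in m; "grip_force": force on a finger pad.
Only numpy, scipy, OpenCV 4.12 (cv2) and the standard library are available. Lean on these libraries where they do the work, as an engineer would, in place of code of your own. Each camera call takes 0.05 s, during which the arm holds its last target. There are 200 camera calls.

## Working session

There is one attempt and no reset: what is moved stays moved. The work goes in short steps, Python scripts to look and compute and a tool call to move; the robot and the scene stay as the last step left them, time stands still between calls to the robot, and variables do not carry over. Pictures are saved under pics/ and viewed, at most 12 in all, crops included, and the job is handed in when it is done.

Besides the shell and the picture viewer there is one more tool, called after "Emit:" by a JSON object that holds its "name" and its "arguments". carry_out: Moves the arm, as the interface text tells. Its arguments: {"type":"object","properties":{"series":{"type":"array","items":{"type":"array"}},"grip_force":{"type":"number"}},"required":["series"]}

```bash
ls; mkdir -p pics; cat > h.py <<'E'
import sys; sys.path.insert(0,'.')
import numpy as np, cv2, pickle
from rig import manip
def snap(n,f):
    d=manip.grab_frame(n); pickle.dump(d,open(f'pics/{f}.pkl','wb'))
    return d
def load(f): return pickle.load(open(f'pics/{f}.pkl','rb'))
def save(im,f): cv2.imwrite(f'pics/{f}.png',np.ascontiguousarray(im[:,:,::-1]))
def ray(d,uv):
    p=np.linalg.inv(d['K'])@np.array([uv[0],uv[1],1.]); T=np.array(d['cam_to_world'])
    v=T[:3,:3]@np.array([p[0],-p[1],-p[2]]); return T[:3,3],v/np.linalg.norm(v)
def atz(d,uv,z):
    o,v=ray(d,uv); return o+v*(z-o[2])/v[2]
def tri(obs):
    A=np.zeros((3,3));b=np.zeros(3)
    R=[ray(d,uv) for d,uv in obs]
    for o,v in R:
        P=np.eye(3)-np.outer(v,v);A+=P;b+=P@o
    x=np.linalg.solve(A,b); return x,[np.linalg.norm((np.eye(3)-np.outer(v,v))@(x-o)) for o,v in R]
def proj(d,X):
    T=np.array(d['cam_to_world']);c=T[:3,:3].T@(np.array(X)-T[:3,3]);p=d['K']@np.array([c[0],-c[1],-c[2]]);return p[:2]/p[2]
def st():
    o=manip.get_obs(); print({k:np.round(o[k],4).tolist() for k in ('clock','joints','tcp_pos','orientation','force','wrist_torque','grip_width','grip_force')})
E
python3 - <<'E'
from h import *
a=snap('top','top0');b=snap('scene','sc0')
print(a.keys(),a['K'],np.round(a['cam_to_world'],3),np.round(b['cam_to_world'],3))
save(cv2.resize(a['color'],(800,600),interpolation=cv2.INTER_CUBIC),'top0');save(cv2.resize(b['color'],(800,600),interpolation=cv2.INTER_CUBIC),'sc0');st()
print(manip.grip_point_offset)
E
```

```text
pics
dict_keys(['color', 'K', 'cam_to_world']) [[352.2543412    0.         254.7915088 ]
 [  0.         352.2543412  198.55813514]
 [  0.           0.           1.        ]] [[-0.024  0.992 -0.126  0.385]
 [-1.    -0.026 -0.011 -0.059]
 [-0.014  0.126  0.992  1.185]
 [ 0.     0.     0.     1.   ]] [[-0.754 -0.447  0.482  1.224]
 [ 0.657 -0.494  0.57   0.77 ]
 [-0.017  0.746  0.666  1.018]
 [ 0.     0.     0.     1.   ]]
{'clock': 0.1, 'joints': [-1.238, 0.1263, -0.0405, 1.4054, 0.0, 1.5708], 'tcp_pos': [0.1714, -0.4958, 0.2306], 'orientation': [-0.0007, 0.9862, 0.1656, -0.0001], 'force': [-0.3979, -0.049, -0.3751], 'wrist_torque': [0.046, -0.0602, -0.0011], 'grip_width': 0.0855, 'grip_force': 0.0}
0.0187
```

View pics/top0.png

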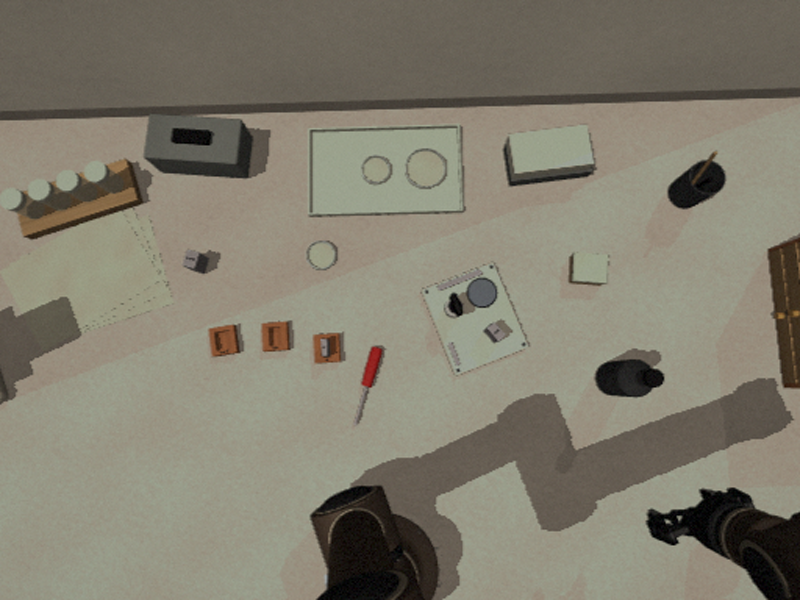

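View pics/sc0.png

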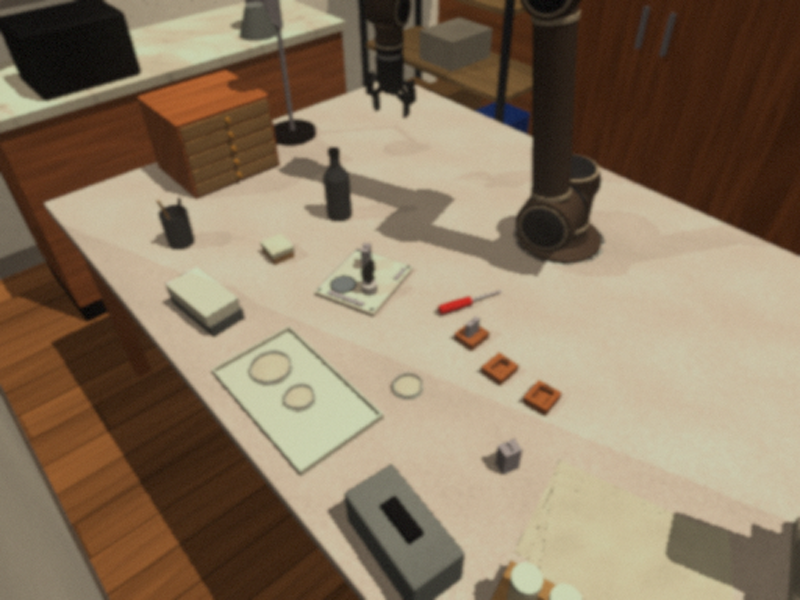

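The top view (800x600) shows the block at about (495,328), the paddle at (456,303), and the holders at (225,340), (276,336) and (328,347). The small block stands in the last one. Next I'll enlarge crops and get rough positions.

```bash
python3 - <<'E'
from h import *
a=load('top0');b=load('sc0');k=1/1.5625
for n,uv,z in [('block',(493,326),.075),('paddle',(455,301),.095),('A',(225,340),.02),('B',(276,336),.02),('C',(328,347),.02)]:
    print(n,np.round(atz(a,np.array(uv)*k,z),3))
for n,p,q in [('block',(493,326),(366,248)),('paddle',(455,301),(369,265)),('A',(225,340),(541,396)),('B',(276,336),(499,367))]:
    print(n,tri([(a,np.array(p)*k),(b,np.array(q)*k)]))
c1=a['color'][190:240,125:225];c2=a['color'][160:245,265:345];c3=b['color'][150:205,195:270]
o=np.zeros((600,800,3),np.uint8)
r=lambda c,s:cv2.resize(c,None,fx=s,fy=s,interpolation=cv2.INTER_CUBIC)
x=r(c1,4);o[:200,:400]=x;x=r(c2,4.5);o[210:210+x.shape[0],:x.shape[1]]=x[:390];x=r(c3,5);o[:275,410:785]=x
save(o,'crops')
E
```

```text
block [ 0.489 -0.238  0.075]
paddle [ 0.539 -0.161  0.095]
A [0.479 0.324 0.02 ]
B [0.484 0.215 0.02 ]
C [0.458 0.104 0.02 ]
block (array([ 0.48643969, -0.23503661,  0.0774943 ]), [np.float64(0.0029462691095302356), np.float64(0.0029462691095302387)])
paddle (array([ 0.53686667, -0.15891536,  0.09568117]), [np.float64(0.002748059906144874), np.float64(0.0027480599061448707)])
A (array([0.47888417, 0.32826179, 0.0086144 ]), [np.float64(0.000879949657187616), np.float64(0.0008799496571876027)])
B (array([0.4846692 , 0.21789823, 0.0101126 ]), [np.float64(0.0007528328189741049), np.float64(0.0007528328189743176)])
```

View pics/crops.png

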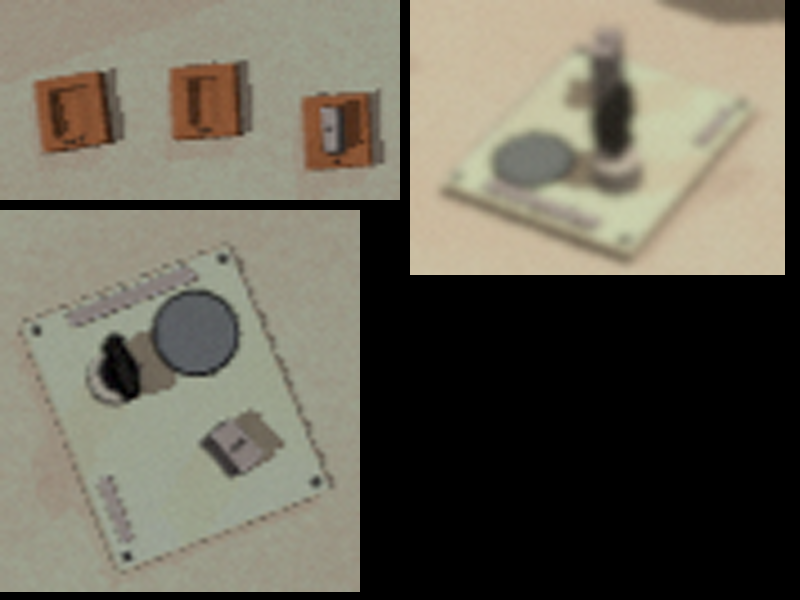

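```bash
cat >> h.py <<'E'
from scipy.spatial.transform import Rotation as Rn
def pose():
    o=manip.get_obs(); q=o['orientation']; return np.array(o['tcp_pos']),Rn.from_quat([q[1],q[2],q[3],q[0]])
def go(pos,ydeg):
    """shift/turn to tcp pos with tool down and closing axis y at ydeg (mod 180)"""
    p,R=pose(); y0=R.as_matrix()[:,1]; a0=np.degrees(np.arctan2(y0[1],y0[0]))
    d=(ydeg-a0+90)%180-90
    a=np.radians(a0+d); y=np.array([np.cos(a),np.sin(a),0]); z=np.array([0,0,-1.]); x=np.cross(y,z)
    G=Rn.from_matrix(np.c_[x,y,z])
    print('y now',round(a0,1),'turn',round(d,1),'shift mm',np.round(R.inv().apply(np.array(pos)-p)*1000,1),'rotvec',np.round(np.degrees((R.inv()*G).as_rotvec()),1),'j6',round(manip.get_obs()['joints'][5],2))
E
python3 - <<'E'
from h import *
p,R=pose();print(np.round(R.as_matrix(),3))
go([.47,-.2,.28],0)
d=snap('wrist','w0');T=np.array(d['cam_to_world']);print(np.round(R.inv().apply(T[:3,3]-p),3),np.round(R.as_matrix().T@T[:3,:3],2),d['K'][0,0])
E
```

```text
[[ 0.945  0.327 -0.   ]
 [ 0.327 -0.945  0.001]
 [ 0.    -0.001 -1.   ]]
y now -70.9 turn 70.9 shift mm [ 378.9 -182.1  -49.1] rotvec [ -0.1  -0.1 -70.9] j6 1.57
[ 0.075  0.001 -0.142] [[ 0.    0.96  0.29]
 [ 1.   -0.   -0.  ]
 [-0.    0.29 -0.96]] 309.78355921380086
```

Emit:
{"name": "carry_out", "arguments": {"series": [[[0, 0, -40], [0, 0, 0], -1], [[38, -16, -40], [0, 0, 0], -1], [[76, -32, -40], [0, 0, 0], -1], [[114, -48, -40], [0, 0, 0], -1], [[152, -64, -40], [0, 0, 0], -1]]}}

```text
clock: 0.57
tcp_pos: [0.295, -0.3849, 0.2712]
orientation: [-0.0, 0.986, 0.165, 0.0]
force: [1.6, -1.0, 0.4]
grip_width: 0.0856
grip_force: 0.0
```

Emit:
{"name": "carry_out", "arguments": {"series": [[[38, -16, 0], [0, 0, 0], -1], [[76, -32, 0], [0, 0, 0], -1], [[114, -48, 0], [0, 0, 0], -1], [[152, -64, 0], [0, 0, 0], -1], [[190, -80, 0], [0, 0, 0], -1]]}}

```text
clock: 0.98
tcp_pos: [0.4488, -0.2466, 0.2712]
orientation: [0.0, 0.986, 0.166, -0.0]
force: [0.3, -0.4, 0.1]
grip_width: 0.0854
grip_force: 0.0
```

Emit:
{"name": "carry_out", "arguments": {"series": [[[38, -16, 0], [0, 0, 0], -1], [[65, -28, 0], [0, 0, 0], -1], [[65, -28, 0], [0, 0, 0], -1], [[65, -28, 0], [0, 0, 0], -1]]}}

```text
clock: 1.32
tcp_pos: [0.5008, -0.1993, 0.2705]
orientation: [-0.0, 0.986, 0.167, -0.001]
force: [-0.2, 0.2, -0.4]
grip_width: 0.0857
grip_force: 0.0
```

```bash
python3 - <<'E'
from h import *
st();d=snap('wrist','w1')
save(cv2.resize(d['color'],(800,600),interpolation=cv2.INTER_CUBIC),'w1')
for X in ([.489,-.238,.075],[.539,-.161,.095]): print(proj(d,X)*1.5625)
E
```

```text
{'clock': 1.3167, 'joints': [-0.3787, 0.1581, 0.0836, 1.4978, -0.0002, 2.4269], 'tcp_pos': [0.5008, -0.1993, 0.2705], 'orientation': [-0.0003, 0.9859, 0.1672, -0.0007], 'force': [-0.2418, 0.2453, -0.3667], 'wrist_torque': [-0.0253, 0.0458, -0.0023], 'grip_width': 0.0857, 'grip_force': 0.0}
[447.08923046 295.36340575]
[365.44986591 195.83802781]
```

View pics/w1.png

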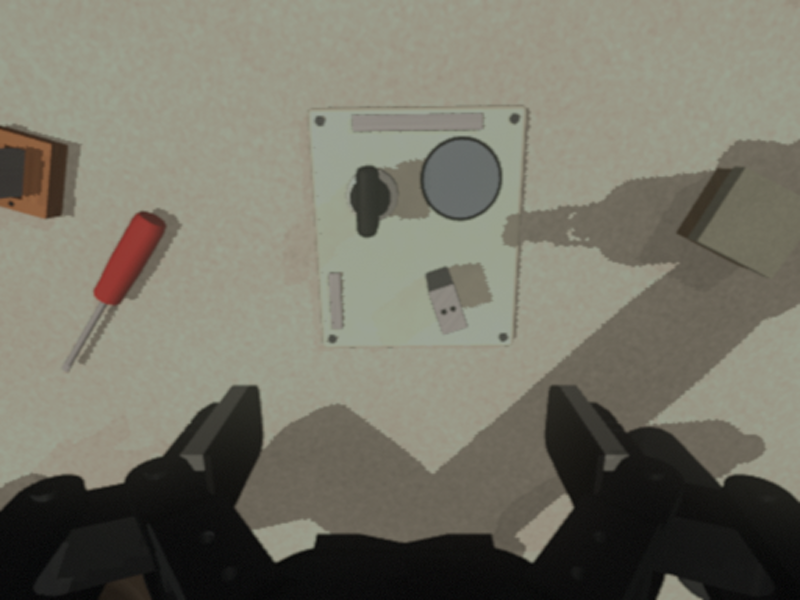

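The wrist view shows the two-dot block, with top-face corners at about (429,292), (456,285), (467,326) and (441,334). The wing runs from (368,167) to (368,236), vertical in the image. I'll triangulate these and take the yaws.

```bash
python3 - <<'E'
from h import *
a=load('top0');d=load('w1');k=1/1.5625
q=[np.array(u)*k for u in [(429,292),(456,285),(467,326),(441,334)]]
P=np.array([atz(d,u,.075) for u in q]);c=P.mean(0);print(np.round(P,4),c)
for i,j in((0,1),(1,2),(3,2),(0,3)):
    v=P[j]-P[i];print(np.linalg.norm(v).round(4),np.degrees(np.arctan2(v[1],v[0])).round(1))
print('tri blk',tri([(d,np.mean(q,0)),(a,np.array((493,326))*k)]))
print('tri pad',tri([(d,np.array((368,202))*k),(a,np.array((455,301))*k)]))
A=atz(d,np.array((368,170))*k,.098);B=atz(d,np.array((368,234))*k,.098);v=A-B;print(A,B,(A+B)/2,np.linalg.norm(v),np.degrees(np.arctan2(v[1],v[0])))
# stage corners in wrist
S=np.array([atz(d,np.array(u)*k,.015) for u in [(308,108),(528,105),(512,347),(324,348)]]);print(S.round(3),S.mean(0))
for i,j in((0,1),(1,2),(3,2),(0,3)):
    v=S[j]-S[i];print(np.linalg.norm(v).round(4),np.degrees(np.arctan2(v[1],v[0])).round(1))
E
```

```text
[[ 0.487  -0.2247  0.075 ]
 [ 0.4984 -0.2413  0.075 ]
 [ 0.4717 -0.2603  0.075 ]
 [ 0.4594 -0.2444  0.075 ]] [ 0.47916313 -0.24267847  0.075     ]
0.0201 -55.6
0.0328 -144.5
0.0202 -52.4
0.0339 -144.5
tri blk (array([ 0.48654288, -0.23527106,  0.10157653]), [np.float64(0.0019928111928034695), np.float64(0.001992811192803416)])
tri pad (array([ 0.53733154, -0.16219087,  0.10022722]), [np.float64(0.001980778488518111), np.float64(0.0019807784885181147)])
[ 0.55498205 -0.15774002  0.098     ] [ 0.51663143 -0.17023809  0.098     ] [ 0.53580674 -0.16398906  0.098     ] 0.04033573728926607 18.05024332651371
[[ 0.579 -0.095  0.015]
 [ 0.637 -0.254  0.015]
 [ 0.449 -0.32   0.015]
 [ 0.393 -0.163  0.015]] [ 0.51423762 -0.20819766  0.015     ]
0.1684 -70.0
0.1993 -160.5
0.1664 -70.4
0.1981 -159.9
```

```bash
python3 - <<'E'
from h import *
a=load('top0');d=load('w1');k=1/1.5625
print(tri([(d,np.array((448,308))*k),(a,np.array((497.4,330.9))*k)]))
go([.480,-.242,.15],-54.3)
E
```

```text
(array([ 0.47890099, -0.24491474,  0.07002574]), [np.float64(0.0018496103229784827), np.float64(0.0018496103229785072)])
y now -70.9 turn 16.6 shift mm [-32.5  33.  120.8] rotvec [ -0.    0.1 -16.6] j6 2.43
```

Emit:
{"name": "carry_out", "arguments": {"series": [[[-11, 11, 30], [0, 0, -6], -1], [[-22, 22, 60], [0, 0, -12], -1], [[-32.5, 33, 95], [0, 0, -16.6], -1], [[-32.5, 33, 121], [0, 0, -16.6], -1], [[-32.5, 33, 121], [0, 0, -16.6], -1]]}}

```text
clock: 1.78
tcp_pos: [0.4757, -0.2427, 0.1449]
orientation: [-0.003, 0.953, 0.304, -0.003]
force: [-0.8, 0.3, 0.4]
grip_width: 0.0855
grip_force: 0.0
```

Emit:
{"name": "carry_out", "arguments": {"series": [[[0, 0, 0], [0, 0, 0], -1], [[0, 0, 0], [0, 0, 0], -1]]}}

```text
clock: 1.95
tcp_pos: [0.4803, -0.2433, 0.1522]
orientation: [0.001, 0.952, 0.306, 0.001]
force: [0.5, -0.2, 0.1]
grip_width: 0.0853
grip_force: 0.0
```

```bash
python3 - <<'E'
from h import *
st();d=snap('wrist','w2');u=proj(d,[.480,-.242,.075]);print(u)
x,y=int(u[0])-65,int(u[1])-50
print(x,y)
save(cv2.resize(d['color'][y:y+100,x:x+130],(780,600),interpolation=cv2.INTER_CUBIC),'w2')
E
```

```text
{'clock': 1.95, 'joints': [-0.4688, 0.1603, -0.1725, 1.2359, 0.0, 2.0516], 'tcp_pos': [0.4803, -0.2433, 0.1522], 'orientation': [0.0007, 0.9522, 0.3056, 0.0008], 'force': [0.5137, -0.192, 0.0644], 'wrist_torque': [0.0704, -0.036, 0.0125], 'grip_width': 0.0853, 'grip_force': 0.0}
[254.88765602 202.03424956]
189 152
```

View pics/w2.png

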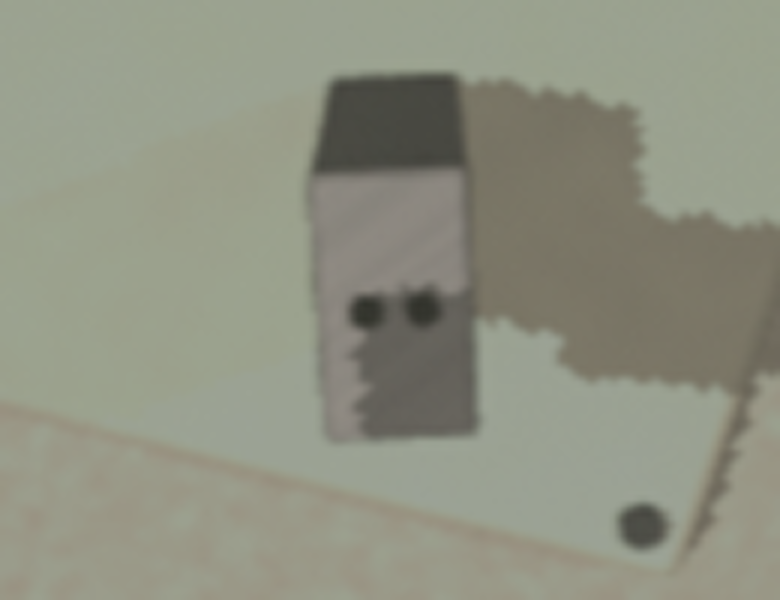

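The crop shows the block's top face with corners at (312,173), (466,168), (477,435) and (328,440). It is between the fingers, slightly turned.

```bash
python3 - <<'E'
from h import *
d=load('w2');w=load('w1')
q=[np.array(u)/6+[189,152] for u in [(312,173),(466,168),(477,435),(328,440)]]
P=np.array([atz(d,u,.075) for u in q]);c=P.mean(0);print(c)
for i,j in((0,1),(1,2),(3,2),(0,3)):
    v=P[j]-P[i];print(np.linalg.norm(v).round(4),np.degrees(np.arctan2(v[1],v[0])).round(1))
qw=[np.array(u)/1.5625 for u in [(429,290),(456,284),(467,326),(441,334)]]
print('tri',tri([(d,np.mean(q,0)),(w,np.mean(qw,0))]))
go([c[0],c[1],.041],-56.5)
E
```

```text
[ 0.47931795 -0.24256927  0.075     ]
0.0188 -52.5
0.0352 -141.6
0.019 -52.4
0.0352 -142.0
tri (array([ 0.48517355, -0.23855271,  0.09454642]), [np.float64(7.695740744105472e-05), np.float64(7.695740744110455e-05)])
y now -54.4 turn -2.1 shift mm [ -1.   -1.8 111.7] rotvec [ 0.2 -0.1  2.1] j6 2.05
```

Emit:
{"name": "carry_out", "arguments": {"series": [[[-1, -2, 30], [0, 0, -2.2], -1], [[-1, -2, 60], [0, 0, -2.2], -1], [[-1, -2, 90], [0, 0, -2.2], -1], [[-1, -2, 111], [0, 0, -2.2], -1], [[-1, -2, 111], [0, 0, -2.2], -1]]}}

```text
clock: 2.42
tcp_pos: [0.4769, -0.2405, 0.037]
orientation: [-0.001, 0.946, 0.325, -0.001]
force: [0.1, 0.4, -0.4]
grip_width: 0.0855
grip_force: 0.0
```

Emit:
{"name": "carry_out", "arguments": {"series": [[[0, 0, 0], [0, 0, 0], 0], [[0, 0, 0], [0, 0, 0], 0.5], [[0, 0, 0], [0, 0, 0], 1], [[0, 0, 0], [0, 0, 0], 1], [[0, 0, 0], [0, 0, 0], 1]], "grip_force": 40}}

```text
clock: 2.83
tcp_pos: [0.479, -0.2419, 0.0408]
orientation: [0.001, 0.946, 0.324, 0.001]
force: [-0.2, -0.4, 0.4]
grip_width: 0.0254
grip_force: 0.0
```

Emit:
{"name": "carry_out", "arguments": {"series": [[[0, 0, 0], [0, 0, 0], 1], [[0, 0, 0], [0, 0, 0], 1], [[0, 0, 0], [0, 0, 0], 1], [[0, 0, 0], [0, 0, 0], 1], [[0, 0, 0], [0, 0, 0], 1]]}}

```text
clock: 3.25
tcp_pos: [0.4788, -0.2418, 0.0405]
orientation: [0.001, 0.946, 0.324, 0.001]
force: [-0.5, 1.2, 5.3]
grip_width: 0.0191
grip_force: 40.8
```

Emit:
{"name": "carry_out", "arguments": {"series": [[[0, 0, -20], [0, 0, 0], 1], [[0, 0, -55], [0, 0, 0], 1], [[0, 0, -95], [0, 0, 0], 1], [[0, 0, -130], [0, 0, 0], 1], [[0, 0, -130], [0, 0, 0], 1]]}}

```text
clock: 3.67
tcp_pos: [0.4807, -0.2428, 0.1765]
orientation: [0.004, 0.946, 0.324, 0.004]
force: [1.5, -0.4, -3.6]
grip_width: 0.0193
grip_force: 40.2
```

Emit:
{"name": "carry_out", "arguments": {"series": [[[24, -30, 0], [0, 0, 0], 1], [[48, -60, 0], [0, 0, 0], 1], [[72, -90, 0], [0, 0, 0], 1], [[96, -120, 0], [0, 0, 0], 1], [[120, -150, 0], [0, 0, 0], 1]]}}

```text
clock: 4.08
tcp_pos: [0.4799, -0.0478, 0.1684]
orientation: [-0.0, 0.946, 0.324, -0.001]
force: [0.6, -0.1, -3.2]
grip_width: 0.0196
grip_force: 40.3
```

Emit:
{"name": "carry_out", "arguments": {"series": [[[24, -30, 0], [0, 0, 0], 1], [[48, -60, 0], [0, 0, 0], 1], [[72, -90, 0], [0, 0, 0], 1], [[96, -120, 0], [0, 0, 0], 1], [[120, -150, 0], [0, 0, 0], 1]]}}

```text
clock: 4.5
tcp_pos: [0.4825, 0.1444, 0.1685]
orientation: [0.0, 0.946, 0.324, -0.001]
force: [0.5, -0.4, -3.3]
grip_width: 0.0195
grip_force: 40.3
```

Emit:
{"name": "carry_out", "arguments": {"series": [[[24, -30, 0], [0, 0, -7], 1], [[44, -58, 0], [0, 0, -14], 1], [[44, -58, 0], [0, 0, -21], 1], [[44, -58, 0], [0, 0, -28], 1], [[44, -58, 0], [0, 0, -35], 1]]}}

```text
clock: 4.92
tcp_pos: [0.4817, 0.2163, 0.168]
orientation: [-0.0, 0.802, 0.597, -0.001]
force: [0.1, 0.9, -3.1]
grip_width: 0.0195
grip_force: 40.7
```

Emit:
{"name": "carry_out", "arguments": {"series": [[[0, 0, 0], [0, 0, -7], 1], [[0, 0, 0], [0, 0, -14], 1], [[0, 0, 0], [0, 0, -21], 1], [[0, 0, 0], [0, 0, -28], 1], [[0, 0, 0], [0, 0, -35], 1]]}}

```text
clock: 5.33
tcp_pos: [0.482, 0.2153, 0.1682]
orientation: [-0.0, 0.586, 0.81, -0.001]
force: [0.0, 0.1, -3.1]
grip_width: 0.0195
grip_force: 40.7
```

Emit:
{"name": "carry_out", "arguments": {"series": [[[0, 0, 0], [0, 0, -7], 1], [[0, 0, 0], [0, 0, -14], 1], [[0, 0, 0], [0, 0, -21], 1], [[0, 0, 0], [0, 0, -28], 1], [[0, 0, 0], [0, 0, -35], 1]]}}

```text
clock: 5.75
tcp_pos: [0.482, 0.2152, 0.1682]
orientation: [-0.001, 0.316, 0.949, -0.001]
force: [-0.3, -0.0, -3.5]
grip_width: 0.0193
grip_force: 40.7
```

Emit:
{"name": "carry_out", "arguments": {"series": [[[0, 0, 0], [0, 0, -7], 1], [[0, 0, 0], [0, 0, -14], 1], [[0, 0, 0], [0, 0, -21], 1], [[0, 0, 0], [0, 0, -28], 1], [[0, 0, 0], [0, 0, -35], 1]]}}

```text
clock: 6.17
tcp_pos: [0.482, 0.2153, 0.1682]
orientation: [-0.001, 0.016, 1.0, -0.0]
force: [1.0, -0.4, -3.0]
grip_width: 0.0194
grip_force: 40.7
```

Emit:
{"name": "carry_out", "arguments": {"series": [[[0, 0, 0], [0, 0, 0], 1], [[0, 0, 0], [0, 0, 0], 1]]}}

```text
clock: 6.33
tcp_pos: [0.4821, 0.2153, 0.1685]
orientation: [-0.001, 0.02, 1.0, -0.0]
force: [-0.4, 0.8, -3.2]
grip_width: 0.0191
grip_force: 40.7
```

```bash
python3 - <<'E'
from h import *
st();d=snap('wrist','w3');go([.484,.215,.15],90)
for X in ([.484,.215,.02],[.479,.324,.02],[.458,.104,.02]): print(proj(d,X)*1.5625)
save(cv2.resize(d['color'],(800,600),interpolation=cv2.INTER_CUBIC),'w3')
E
```

```text
{'clock': 6.3333, 'joints': [0.4201, 0.1396, -0.161, 1.2716, -0.0, 0.4607], 'tcp_pos': [0.4821, 0.2153, 0.1685], 'orientation': [-0.0006, 0.0203, 0.9998, -0.0003], 'force': [-0.3905, 0.7881, -3.1537], 'wrist_torque': [0.0421, -0.0388, -0.0294], 'grip_width': 0.0191, 'grip_force': 40.6689}
y now 87.7 turn 2.3 shift mm [-1.8 -0.3 18.7] rotvec [-0.  -0.1 -2.3] j6 0.46
[404.08153501 280.23966046]
[581.07349256 265.46873386]
[219.76127923 245.87010348]
```

View pics/w3.png

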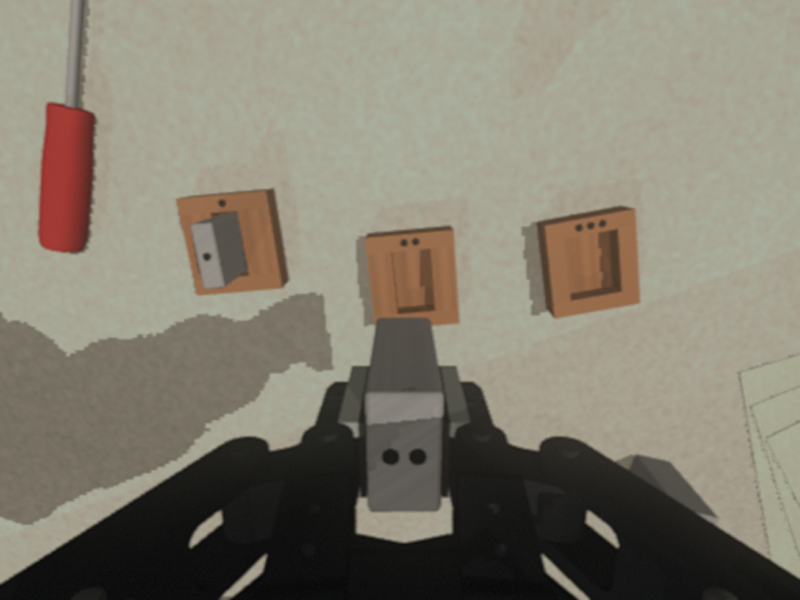

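The wrist view confirms the middle holder has two dots, at (405,243) and (416,242). The block is held square, with its top face from (366,393) to (441,510). I'll enlarge the middle holder.

```bash
python3 - <<'E'
from h import *
d=load('w3')
save(cv2.resize(d['color'][135:220,225:305],(565,600),interpolation=cv2.INTER_CUBIC),'w3c')
k=1/1.5625
p,R=pose();P=np.array([atz(d,np.array(u)*k,.203) for u in [(366,393),(443,391),(441,510),(366,510)]])
print(P.round(4),P.mean(0)-p)
E
```

```text
[[0.4653 0.2062 0.203 ]
 [0.4655 0.2253 0.203 ]
 [0.5008 0.2242 0.203 ]
 [0.5    0.2041 0.203 ]] [ 0.0007092  -0.00043206  0.03432733]
```

View pics/w3c.png

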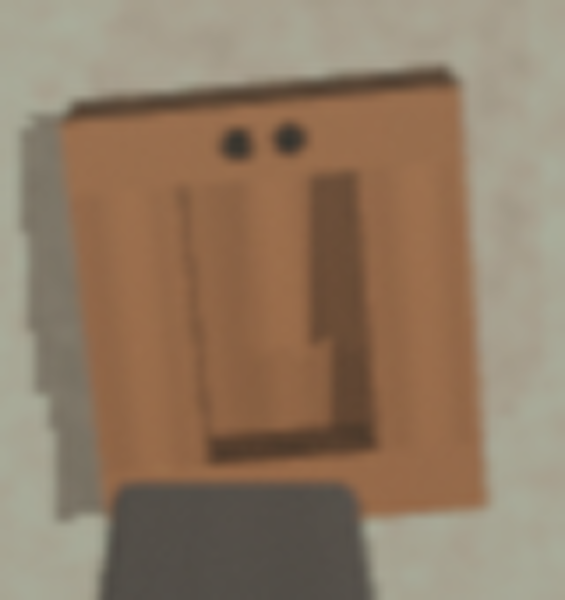

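```bash
python3 - <<'E'
from h import *
d=load('w3');a=load('top0');s=7.0588
f=lambda u:np.array(u)/s+[225,135]-.43
q=[f(u) for u in [(180,187),(357,173),(375,447),(210,462)]]
P=np.array([atz(d,u,.02) for u in q]);print(P.round(4),P.mean(0))
for i,j in((0,1),(3,2),(0,3),(1,2)):
    v=P[j]-P[i];print(np.linalg.norm(v).round(4),np.degrees(np.arctan2(v[1],v[0])).round(1))
Q=np.array([atz(d,f(u),.02) for u in [(62,120),(460,88),(487,505)]]);print('outer',(Q[0]+Q[2])/2)
for i,j in((0,1),(1,2)):
    v=Q[j]-Q[i];print(np.linalg.norm(v).round(4),np.degrees(np.arctan2(v[1],v[0])).round(1))
print(tri([(d,np.mean(q,0)),(a,np.array((276.5,336))/1.5625)]))
E
```

```text
[[0.4657 0.2076 0.02  ]
 [0.4648 0.2315 0.02  ]
 [0.5036 0.2331 0.02  ]
 [0.5049 0.2099 0.02  ]] [0.48474805 0.22051405 0.02      ]
0.0239 92.3
0.0232 93.2
0.0392 3.4
0.0389 2.3
outer [0.48442153 0.22044815 0.02      ]
0.0532 92.3
0.059 3.1
(array([0.48743513, 0.21948498, 0.00181419]), [np.float64(0.001985858424629963), np.float64(0.001985858424629891)])
```

Emit:
{"name": "carry_out", "arguments": {"series": [[[-2, 6, 30], [0, 0, -5.1], 1], [[-2, 6, 60], [0, 0, -5.1], 1], [[-2, 6, 90], [0, 0, -5.1], 1], [[-2, 6, 113], [0, 0, -5.1], 1], [[-2, 6, 113], [0, 0, -5.1], 1]]}}

```text
clock: 6.8
tcp_pos: [0.4813, 0.2199, 0.0511]
orientation: [-0.004, -0.025, 1.0, -0.002]
force: [-0.2, -1.0, -2.9]
grip_width: 0.0193
grip_force: 40.5
```

Emit:
{"name": "carry_out", "arguments": {"series": [[[0, 0, 0], [0, 0, 0], 1], [[0, 0, 0], [0, 0, 0], 1]]}}

```text
clock: 6.97
tcp_pos: [0.4855, 0.2218, 0.0577]
orientation: [0.001, -0.025, 1.0, 0.0]
force: [-0.2, -0.0, -2.5]
grip_width: 0.0193
grip_force: 40.5
```

```bash
python3 - <<'E'
from h import *
st();d=snap('wrist','w4');u=proj(d,[.4846,.2205,.03]).astype(int);print(u)
x,y=u[0]-80,min(u[1]-80,384-120);print(x,y)
save(cv2.resize(d['color'][y:y+120,x:x+160],(800,600),interpolation=cv2.INTER_CUBIC),'w4');go([.484,.221,.056],92.8)
E
```

```text
{'clock': 6.9667, 'joints': [0.4285, 0.1984, -0.3401, 1.0307, -0.0, 0.3778], 'tcp_pos': [0.4855, 0.2218, 0.0577], 'orientation': [0.0007, -0.0254, 0.9997, 0.0003], 'force': [-0.1712, -0.0056, -2.546], 'wrist_torque': [0.0017, -0.0367, -0.0259], 'grip_width': 0.0193, 'grip_force': 40.5412}
[257 225]
177 145
y now 92.9 turn -0.1 shift mm [ 2.  -0.9  2.2] rotvec [0.1 0.2 0.1] j6 0.38
```

View pics/w4.png

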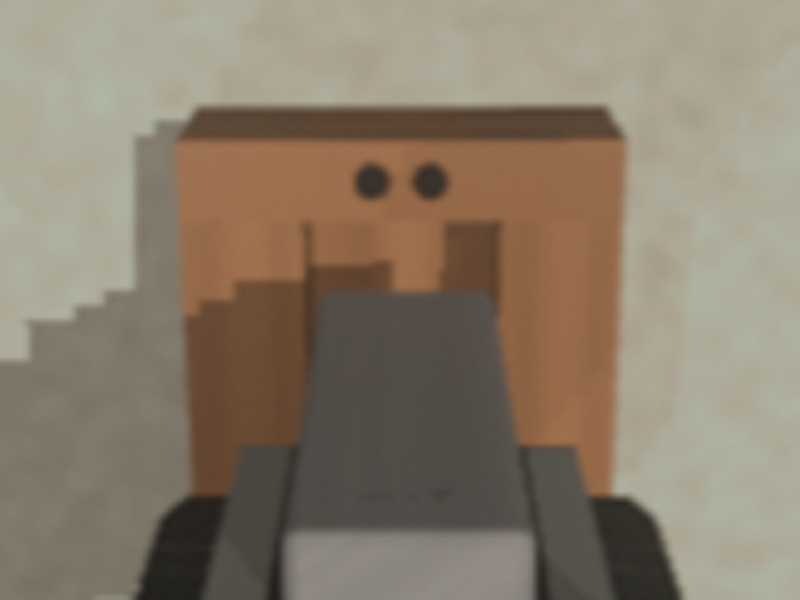

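The crop shows the block's bottom near edge from (318,293) to (492,293) and the pocket's near edge from (308,222) to (499,222). The yaw is aligned. I'll compare them in world coordinates.

```bash
python3 - <<'E'
from h import *
d=load('w4');f=lambda u:np.array(u)/5+[177,145]-.4
p,R=pose();L=lambda X:R.inv().apply(X-p)*1000
for u,z in [((318,293),.0322),((492,293),.0322),((308,222),.02),((499,222),.02),((178,140),.02),((625,140),.02),((613,490),.02),((193,490),.02)]: print(u,L(atz(d,f(u),z)).round(1))
E
```

```text
(318, 293) [ 16.2 -11.1  26. ]
(492, 293) [16.2  8.8 26. ]
(308, 222) [ 21.2 -12.9  38.2]
(499, 222) [21.2 10.2 38.2]
(178, 140) [ 31.3 -28.2  38.1]
(625, 140) [31.3 25.  38.2]
(613, 490) [-14.5  25.4  38.3]
(193, 490) [-14.5 -28.3  38.3]
```

Emit:
{"name": "carry_out", "arguments": {"series": [[[1, 0, 0], [0, 0, 0], 1], [[1, 0, 0], [0, 0, 0], 1], [[1, 0, 0], [0, 0, 0], 1]]}}

```text
clock: 7.27
tcp_pos: [0.4843, 0.2217, 0.0574]
orientation: [0.001, -0.026, 1.0, 0.0]
force: [0.3, -0.1, -3.9]
grip_width: 0.0196
grip_force: 40.6
```

```bash
python3 - <<'E'
from h import *
st();go([.483,.2215,.0315],92.9)
E
```

```text
{'clock': 7.2667, 'joints': [0.4292, 0.1963, -0.3433, 1.0292, 0.0, 0.3777], 'tcp_pos': [0.4843, 0.2217, 0.0574], 'orientation': [0.0009, -0.0258, 0.9997, 0.0004], 'force': [0.3426, -0.0718, -3.8704], 'wrist_torque': [0.0012, 0.0122, -0.0223], 'grip_width': 0.0196, 'grip_force': 40.5501}
y now 93.0 turn -0.1 shift mm [ 1.4 -0.1 25.9] rotvec [0.  0.1 0.1] j6 0.38
```

Emit:
{"name": "carry_out", "arguments": {"series": [[[1.2, 0, 4], [0, 0, 0], 1], [[1.2, 0, 9], [0, 0, 0], 1], [[1.2, 0, 13], [0, 0, 0], 1], [[1.2, 0, 17], [0, 0, 0], 1], [[1.2, 0, 19], [0, 0, 0], 1]]}}

```text
clock: 7.68
tcp_pos: [0.482, 0.2211, 0.0363]
orientation: [-0.001, -0.026, 1.0, -0.0]
force: [0.8, 0.4, -3.9]
grip_width: 0.0193
grip_force: 40.6
```

Emit:
{"name": "carry_out", "arguments": {"series": [[[0, 0, 2], [0, 0, 0], 1], [[0, 0, 4], [0, 0, 0], 1], [[0, 0, 6], [0, 0, 0], 1], [[0, 0, 7.5], [0, 0, 0], 1], [[0, 0, 7.5], [0, 0, 0], 1]]}}

```text
clock: 8.1
tcp_pos: [0.4827, 0.2213, 0.0315]
orientation: [0.001, -0.026, 1.0, 0.0]
force: [-4.6, -3.7, 10.4]
grip_width: 0.0194
grip_force: 42.5
```

Emit:
{"name": "carry_out", "arguments": {"series": [[[0, 0, 0], [0, 0, 0], 0.3], [[0, 0, 0], [0, 0, 0], 0], [[0, 0, 0], [0, 0, 0], 0], [[0, 0, 0], [0, 0, 0], 0], [[0, 0, 0], [0, 0, 0], 0]]}}

```text
clock: 8.52
tcp_pos: [0.4826, 0.2214, 0.0297]
orientation: [0.0, -0.026, 1.0, 0.0]
force: [0.4, 0.1, -0.5]
grip_width: 0.0425
grip_force: 0.0
```

Emit:
{"name": "carry_out", "arguments": {"series": [[[0, 0, -20], [0, 0, 0], 0], [[0, 0, -50], [0, 0, 0], 0], [[0, 0, -85], [0, 0, 0], 0], [[0, 0, -120], [0, 0, 0], 0], [[0, 0, -130], [0, 0, 0], 0]]}}

```text
clock: 8.93
tcp_pos: [0.4845, 0.2222, 0.1652]
orientation: [0.003, -0.026, 1.0, 0.001]
force: [0.6, 1.1, 1.0]
grip_width: 0.0431
grip_force: 0.0
```

```bash
python3 - <<'E'
from h import *
st();d=snap('wrist','w5')
save(cv2.resize(d['color'][120:384,110:410],(681,600),interpolation=cv2.INTER_CUBIC),'w5');go([.535,-.1635,.17],18.5)
print(d['color'].shape)
E
```

```text
{'clock': 8.9333, 'joints': [0.43, 0.1427, -0.1646, 1.2563, 0.0, 0.3782], 'tcp_pos': [0.4845, 0.2222, 0.1652], 'orientation': [0.0033, -0.0259, 0.9997, 0.0014], 'force': [0.5539, 1.1097, 0.9661], 'wrist_torque': [0.0016, -0.0817, -0.0245], 'grip_width': 0.0431, 'grip_force': 0.0}
y now 93.0 turn -74.5 shift mm [ -30.2 -387.9   -5.8] rotvec [ 0.4  0.3 74.5] j6 0.38
(384, 512, 3)
```

View pics/w5.png

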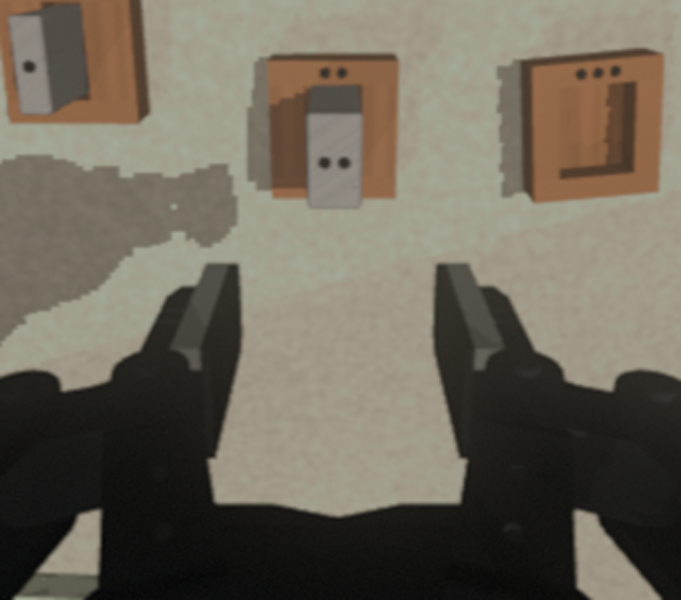

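The block stands upright in the two-dot slot and the fingers are clear. Next I'll go above the paddle, with the closing axis at about 108°.

Emit:
{"name": "carry_out", "arguments": {"series": [[[-3, -38, 0], [0, 0, -3], 0], [[-6, -77, 0], [0, 0, -6], 0], [[-9, -115, 0], [0, 0, -9], 0], [[-12, -153, 0], [0, 0, -12], 0], [[-15, -192, 0], [0, 0, -15.5], 0]]}}

```text
clock: 9.4
tcp_pos: [0.5069, 0.0289, 0.1585]
orientation: [-0.001, -0.162, 0.987, 0.0]
force: [0.7, -0.3, -0.1]
grip_width: 0.0423
grip_force: 0.0
```

Emit:
{"name": "carry_out", "arguments": {"series": [[[6, -39, 0], [0, 0, 0], 0], [[13, -78, 0], [0, 0, 0], 0], [[19, -117, 0], [0, 0, 0], 0], [[26, -155, 0], [0, 0, 0], 0], [[36, -192, 0], [0, 0, 0], 0]]}}

```text
clock: 9.82
tcp_pos: [0.534, -0.1651, 0.1583]
orientation: [-0.001, -0.16, 0.987, 0.0]
force: [-0.0, 0.0, -0.3]
grip_width: 0.0428
grip_force: 0.0
```

Emit:
{"name": "carry_out", "arguments": {"series": [[[0, 0, 0], [0, 0, 0], 0], [[0, 0, 0], [0, 0, 0], 0], [[0, 0, 0], [0, 0, 0], 0]]}}

```text
clock: 10.07
tcp_pos: [0.5335, -0.1631, 0.1586]
orientation: [-0.001, -0.16, 0.987, 0.001]
force: [-0.3, -0.2, -0.0]
grip_width: 0.0429
grip_force: 0.0
```

```bash
python3 - <<'E'
from h import *
st();d=snap('wrist','w6');go([.535,-.1635,.15],108.5);u=proj(d,[.535,-.1635,.0975]).astype(int);print(u)
x,y=u[0]-80,min(u[1]-60,384-120);print(x,y)
save(cv2.resize(d['color'][y:y+120,x:x+160],(800,600),interpolation=cv2.INTER_CUBIC),'w6')
E
```

```text
{'clock': 10.0667, 'joints': [-0.2968, 0.1984, -0.1125, 1.2619, 0.0004, -0.6183], 'tcp_pos': [0.5335, -0.1631, 0.1586], 'orientation': [-0.0008, -0.1601, 0.9871, 0.0006], 'force': [-0.3178, -0.2094, -0.0382], 'wrist_torque': [-0.0247, 0.0236, 0.0029], 'grip_width': 0.0429, 'grip_force': 0.0}
y now 108.5 turn 0.0 shift mm [-0.9 -1.5  8.9] rotvec [ 0.1 -0.1 -0. ] j6 -0.62
[258 210]
178 150
```

View pics/w6.png

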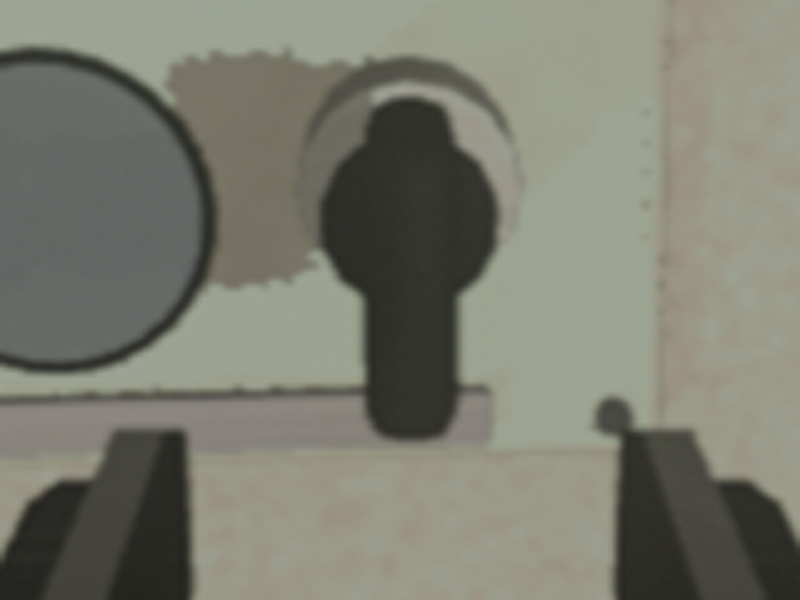

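The crop shows the wing nearly vertical, spanning 366–458 across with its far end at (411,438). The hub disc is centred at about (409,218) with an 88 px radius.

```bash
python3 - <<'E'
from h import *
d=load('w6');f=lambda u:np.array(u)/5+[178,150]-.4
p,R=pose();L=lambda X:(R.inv().apply(X-p)*1000).round(1)
for u,z in [((409,218),.0595),((321,218),.0595),((497,218),.0595),((411,438),.0975),((366,390),.0975),((458,390),.0975),((410,80),.04),((300,180),.04),((521,180),.04)]: X=atz(d,f(u),z);print(u,L(X),X.round(4))
w=load('w1')
print(tri([(d,f((411,438))),(load('top0'),proj(load('top0'),[.513,-.171,.0975]))]))
E
```

```text
(409, 218) [-0.3 -0.5 99.4] [ 0.534  -0.1627  0.0595]
(321, 218) [ -0.3 -14.8  99.4] [ 0.5385 -0.1763  0.0595]
(497, 218) [-0.3 13.9 99.4] [ 0.5294 -0.1491  0.0595]
(411, 438) [-21.6  -0.3  61.4] [ 0.5542 -0.1558  0.0975]
(366, 390) [-14.2  -6.7  61.4] [ 0.5492 -0.1642  0.0975]
(458, 390) [-14.2   6.4  61.4] [ 0.5451 -0.1518  0.0975]
(410, 80) [ 18.5  -0.2 118.9] [ 0.516  -0.1684  0.04  ]
(300, 180) [  0.7 -19.4 118.9] [ 0.539 -0.181  0.04 ]
(521, 180) [  0.7  19.2 118.9] [ 0.5268 -0.1443  0.04  ]
(array([ 0.5055633 , -0.16607583,  0.19725163]), [np.float64(0.006811852870040294), np.float64(0.0068118528700402406)])
```

Emit:
{"name": "carry_out", "arguments": {"series": [[[0, -0.4, 25], [0, 0, 0], 0], [[0, -0.4, 50], [0, 0, 0], 0], [[0, -0.4, 70], [0, 0, 0], 0], [[0, -0.4, 85], [0, 0, 0], 0], [[0, -0.4, 91], [0, 0, 0], 0]]}}

```text
clock: 10.53
tcp_pos: [0.5328, -0.1614, 0.0662]
orientation: [-0.002, -0.162, 0.987, 0.001]
force: [-0.6, -0.6, 0.0]
grip_width: 0.0426
grip_force: 0.0
```

Emit:
{"name": "carry_out", "arguments": {"series": [[[0, 0, 0], [0, 0, 0], 0], [[0, 0, 0], [0, 0, 0], 0], [[0, 0, 0], [0, 0, 0], 0.3], [[0, 0, 0], [0, 0, 0], 0.5], [[0, 0, 0], [0, 0, 0], 0.5]]}}

```text
clock: 10.95
tcp_pos: [0.535, -0.1637, 0.0699]
orientation: [0.001, -0.161, 0.987, -0.0]
force: [-0.2, -0.2, 0.1]
grip_width: 0.0212
grip_force: 0.0
```

Emit:
{"name": "carry_out", "arguments": {"series": [[[0, 0, 0], [0, 0, 0], 1], [[0, 0, 0], [0, 0, 0], 1], [[0, 0, 0], [0, 0, 0], 1], [[0, 0, 0], [0, 0, 0], 1], [[0, 0, 0], [0, 0, 0], 1]], "grip_force": 30}}

```text
clock: 11.37
tcp_pos: [0.5343, -0.1619, 0.0697]
orientation: [0.001, -0.161, 0.987, 0.002]
force: [-2.1, 7.7, 5.4]
grip_width: 0.0134
grip_force: 32.3
```

```bash
python3 - <<'E'
from h import *
st()
E
```

```text
{'clock': 11.3667, 'joints': [-0.2961, 0.2359, -0.2648, 1.0703, 0.0036, -0.6193], 'tcp_pos': [0.5343, -0.1619, 0.0697], 'orientation': [0.0007, -0.1609, 0.987, 0.0017], 'force': [-2.0693, 7.69, 5.4126], 'wrist_torque': [1.3721, 0.3818, -0.0455], 'grip_width': 0.0134, 'grip_force': 32.3288}
```

Emit:
{"name": "carry_out", "arguments": {"series": [[[0, 2, 2], [0, 0, 0], 1], [[0, 2, 4], [0, 0, 0], 1], [[0, 2, 4], [0, 0, -5], 1], [[0, 2, 4], [0, 0, -10], 1], [[0, 2, 4], [0, 0, -10], 1]]}}

```text
clock: 11.78
tcp_pos: [0.5344, -0.1617, 0.0691]
orientation: [0.002, -0.248, 0.969, -0.001]
force: [-9.0, 3.0, 25.1]
grip_width: 0.0135
grip_force: 35.1
```

```bash
python3 - <<'E'
from h import *
st();go([.5344,-.1618,.065],118.5)
E
```

```text
{'clock': 11.7833, 'joints': [-0.2942, 0.2329, -0.2701, 1.0637, 0.0007, -0.7945], 'tcp_pos': [0.5344, -0.1617, 0.0691], 'orientation': [0.0019, -0.2476, 0.9689, -0.0008], 'force': [-8.9504, 2.983, 25.0531], 'wrist_torque': [0.8602, 1.8664, 0.1561], 'grip_width': 0.0135, 'grip_force': 35.1101}
y now 118.7 turn -0.2 shift mm [ 0.  -0.1  4.1] rotvec [-0.1  0.2  0.2] j6 -0.79
```

Emit:
{"name": "carry_out", "arguments": {"series": [[[1, 1, 0], [0, 0, -5], 1], [[1, 1, 0], [0, 0, -10], 1], [[1, 1, 0], [0, 0, -15], 1], [[1, 1, 0], [0, 0, -15], 1]]}}

```text
clock: 12.12
tcp_pos: [0.5343, -0.1616, 0.0694]
orientation: [0.003, -0.372, 0.928, -0.002]
force: [-4.0, 2.3, 23.6]
grip_width: 0.0134
grip_force: 34.8
```

Emit:
{"name": "carry_out", "arguments": {"series": [[[0, 0, 0], [0, 0, -5], 1], [[0, 0, 0], [0, 0, -10], 1], [[0, 0, 0], [0, 0, -15], 1], [[0, 0, 0], [0, 0, -15], 1]]}}

```text
clock: 12.45
tcp_pos: [0.5341, -0.1616, 0.0661]
orientation: [0.002, -0.49, 0.872, -0.001]
force: [4.5, 0.7, 1.3]
grip_width: 0.0134
grip_force: 31.9
```

The force fell from 24 N to 1 N and the hand sank 3.3 mm, so the thread has dropped. I'll loosen to let it settle fully, then regrip and press lightly to verify.

Emit:
{"name": "carry_out", "arguments": {"series": [[[0, 0, 0], [0, 0, 0], 0.5], [[0, 0, 0], [0, 0, 0], 0.5], [[0, 0, 0], [0, 0, 0], 0.5], [[0, 0, 0], [0, 0, 0], 0.5]]}}

```text
clock: 12.78
tcp_pos: [0.5318, -0.1612, 0.0646]
orientation: [-0.0, -0.488, 0.873, 0.0]
force: [-0.9, 0.2, -0.2]
grip_width: 0.0212
grip_force: 0.0
```

Emit:
{"name": "carry_out", "arguments": {"series": [[[0, 0, 0], [0, 0, 0], 1], [[0, 0, 0], [0, 0, 0], 1], [[0, 0, 0], [0, 0, 0], 1], [[0, 0, 2], [0, 0, 0], 1], [[0, 0, 2], [0, 0, 0], 1]]}}

```text
clock: 13.2
tcp_pos: [0.5336, -0.1622, 0.0647]
orientation: [0.001, -0.488, 0.873, -0.002]
force: [-0.2, -2.2, 9.8]
grip_width: 0.0133
grip_force: 35.5
```

```bash
python3 - <<'E'
from h import *
st();d=snap('wrist','w7')
E
```

```text
{'clock': 13.2, 'joints': [-0.2945, 0.2348, -0.2777, 1.0545, -0.0012, -1.3142], 'tcp_pos': [0.5336, -0.1622, 0.0647], 'orientation': [0.0009, -0.488, 0.8728, -0.0018], 'force': [-0.2029, -2.2497, 9.8283], 'wrist_torque': [-0.3385, 0.21, 0.0112], 'grip_width': 0.0133, 'grip_force': 35.5455}
```

Emit:
{"name": "carry_out", "arguments": {"series": [[[0, 0, -1], [0, 0, 7], 1], [[0, 0, -1], [0, 0, 14], 1], [[0, 0, -0.8], [0, 0, 21], 1], [[0, 0, -0.7], [0, 0, 28], 1], [[0, 0, -0.5], [0, 0, 35], 1]]}}

```text
clock: 13.67
tcp_pos: [0.5333, -0.1619, 0.0643]
orientation: [0.001, -0.2, 0.98, -0.001]
force: [1.8, -1.3, 6.1]
grip_width: 0.0134
grip_force: 34.9
```

Emit:
{"name": "carry_out", "arguments": {"series": [[[0, 0, 0.1], [0, 0, 7], 1], [[0, 0, 0.2], [0, 0, 14], 1], [[0, 0, 0.3], [0, 0, 21], 1], [[0, 0, 0.4], [0, 0, 28], 1], [[0, 0, 0.5], [0, 0, 35], 1]]}}

```text
clock: 14.08
tcp_pos: [0.5333, -0.1615, 0.0638]
orientation: [0.001, 0.104, 0.995, -0.0]
force: [1.2, -0.1, 4.8]
grip_width: 0.0138
grip_force: 34.9
```

```bash
python3 - <<'E'
from h import *
st()
p,R=pose();print(R.inv().apply(manip.get_obs()['force']))
E
```

```text
{'clock': 14.0833, 'joints': [-0.2942, 0.2356, -0.2789, 1.0539, 0.0003, -0.0865], 'tcp_pos': [0.5333, -0.1615, 0.0638], 'orientation': [0.0012, 0.1036, 0.9946, -0.0001], 'force': [1.204, -0.0959, 4.808], 'wrist_torque': [0.0704, -0.2599, 0.0411], 'grip_width': 0.0138, 'grip_force': 34.9003}
[-1.20947316  0.1545838  -4.80514412]
```

Smooth: it descends 0.5 mm per 35° with low torque. I'll continue with four more calls, to 210°.

Emit:
{"name": "carry_out", "arguments": {"series": [[[0, 0, 0.1], [0, 0, 7], 1], [[0, 0, 0.2], [0, 0, 14], 1], [[0, 0, 0.3], [0, 0, 21], 1], [[0, 0, 0.4], [0, 0, 28], 1], [[0, 0, 0.5], [0, 0, 35], 1]]}}

```text
clock: 14.5
tcp_pos: [0.5336, -0.1611, 0.0633]
orientation: [0.001, 0.398, 0.917, 0.001]
force: [2.0, 1.0, 4.0]
grip_width: 0.0135
grip_force: 34.8
```

Emit:
{"name": "carry_out", "arguments": {"series": [[[0, 0, 0.1], [0, 0, 7], 1], [[0, 0, 0.2], [0, 0, 14], 1], [[0, 0, 0.3], [0, 0, 21], 1], [[0, 0, 0.4], [0, 0, 28], 1], [[0, 0, 0.5], [0, 0, 35], 1]]}}

```text
clock: 14.92
tcp_pos: [0.5339, -0.1609, 0.0628]
orientation: [0.001, 0.655, 0.755, 0.001]
force: [3.8, 1.0, 3.7]
grip_width: 0.0133
grip_force: 34.7
```

Emit:
{"name": "carry_out", "arguments": {"series": [[[0, 0, 0.1], [0, 0, 7], 1], [[0, 0, 0.2], [0, 0, 14], 1], [[0, 0, 0.3], [0, 0, 21], 1], [[0, 0, 0.4], [0, 0, 28], 1], [[0, 0, 0.5], [0, 0, 35], 1]]}}

```text
clock: 15.33
tcp_pos: [0.5344, -0.161, 0.0624]
orientation: [0.001, 0.852, 0.523, 0.002]
force: [5.0, 1.5, 2.2]
grip_width: 0.0135
grip_force: 34.6
```

Emit:
{"name": "carry_out", "arguments": {"series": [[[0, 0, 0.1], [0, 0, 7], 1], [[0, 0, 0.2], [0, 0, 14], 1], [[0, 0, 0.3], [0, 0, 21], 1], [[0, 0, 0.4], [0, 0, 28], 1], [[0, 0, 0.5], [0, 0, 35], 1]]}}

```text
clock: 15.75
tcp_pos: [0.5346, -0.1614, 0.0619]
orientation: [0.001, 0.97, 0.243, 0.002]
force: [6.9, 0.3, 2.0]
grip_width: 0.0136
grip_force: 34.4
```

Emit:
{"name": "carry_out", "arguments": {"series": [[[0, 0, 0], [0, 0, 0], 1], [[0, 0, 0], [0, 0, 0], 1]]}}

```text
clock: 15.92
tcp_pos: [0.5346, -0.1614, 0.0619]
orientation: [0.001, 0.969, 0.246, 0.002]
force: [6.2, 0.6, 2.0]
grip_width: 0.0133
grip_force: 34.5
```

```bash
python3 - <<'E'
from h import *
st();go([.533,-.162,.15],-60)
E
```

```text
{'clock': 15.9167, 'joints': [-0.2938, 0.2373, -0.2811, 1.0478, 0.0012, 2.3514], 'tcp_pos': [0.5346, -0.1614, 0.0619], 'orientation': [0.0007, 0.9693, 0.2457, 0.0023], 'force': [6.2053, 0.6293, 2.05], 'wrist_torque': [0.0588, -1.2029, -0.0444], 'grip_width': 0.0133, 'grip_force': 34.4572}
y now -61.6 turn 1.6 shift mm [ -1.4  -0.  -88.1] rotvec [ 0.1 -0.2 -1.6] j6 2.35
```

Emit:
{"name": "carry_out", "arguments": {"series": [[[0, 0, 0], [0, 0, 0], 0.4], [[0, 0, 0], [0, 0, 0], -0.5], [[0, 0, 0], [0, 0, 0], -1], [[0, 0, 0], [0, 0, 0], -1], [[0, 0, 0], [0, 0, 0], -1]]}}

```text
clock: 16.33
tcp_pos: [0.5319, -0.1612, 0.0605]
orientation: [-0.0, 0.969, 0.246, -0.0]
force: [-0.7, -0.7, -0.0]
grip_width: 0.0729
grip_force: 0.0
```

Emit:
{"name": "carry_out", "arguments": {"series": [[[0, 0, 0], [0, 0, 0], -1], [[0, 0, 0], [0, 0, 0], -1], [[0, 0, 0], [0, 0, 0], -1]]}}

```text
clock: 16.58
tcp_pos: [0.5322, -0.1612, 0.0607]
orientation: [-0.0, 0.969, 0.246, -0.0]
force: [0.0, -0.0, 0.5]
grip_width: 0.0854
grip_force: 0.0
```

```bash
python3 - <<'E'
from h import *
st();d=snap('wrist','w8');go([.5343,-.1616,.062],-61.6)
p,R=pose();u=proj(d,[.5343,-.1616,.09]).astype(int);print(u)
save(cv2.resize(d['color'][384-150:,u[0]-100:u[0]+100],(800,600),interpolation=cv2.INTER_CUBIC),'w8')
E
```

```text
{'clock': 16.5833, 'joints': [-0.2942, 0.2376, -0.2834, 1.05, -0.0, 2.3506], 'tcp_pos': [0.5322, -0.1612, 0.0607], 'orientation': [-0.0, 0.9693, 0.2458, -0.0001], 'force': [0.0342, -0.0288, 0.459], 'wrist_torque': [-0.0297, 0.0344, -0.0179], 'grip_width': 0.0854, 'grip_force': 0.0}
y now -61.5 turn -0.1 shift mm [ 1.7  1.3 -1.2] rotvec [-0.   0.   0.1] j6 2.35
[258 281]
```

View pics/w8.png

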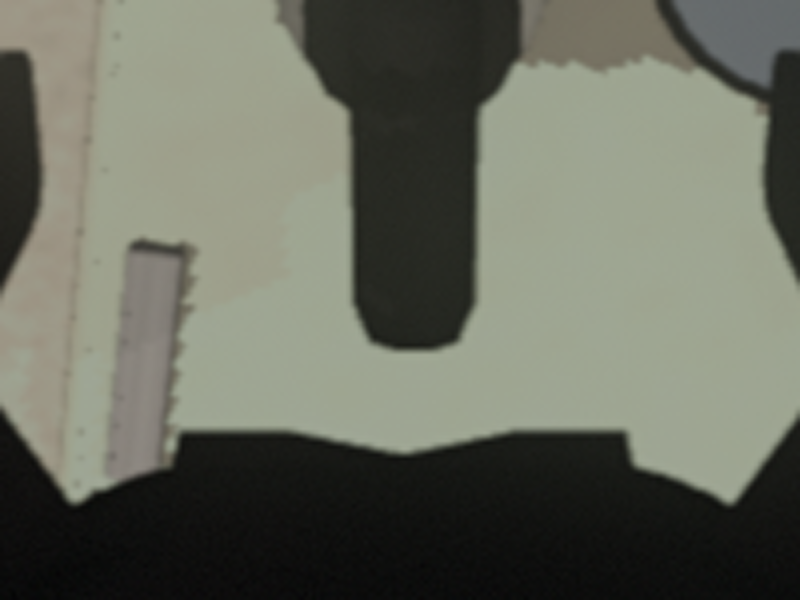

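The wing is still aligned with the tool (edges 352–477 px), about 1 mm off centre, and clear of the open fingers. I'll rotate the open hand back 180° around it.

Emit:
{"name": "carry_out", "arguments": {"series": [[[1.7, 1.3, 0], [0, 0, -7], -1], [[1.7, 1.3, 0], [0, 0, -14], -1], [[1.7, 1.3, 0], [0, 0, -21], -1], [[1.7, 1.3, 0], [0, 0, -28], -1], [[1.7, 1.3, 0], [0, 0, -35], -1]]}}

```text
clock: 17.05
tcp_pos: [0.5344, -0.1616, 0.0608]
orientation: [-0.0, 0.849, 0.529, -0.0]
force: [-0.3, 0.0, 0.3]
grip_width: 0.0854
grip_force: 0.0
```

Emit:
{"name": "carry_out", "arguments": {"series": [[[0, 0, 0], [0, 0, -7], -1], [[0, 0, 0], [0, 0, -14], -1], [[0, 0, 0], [0, 0, -21], -1], [[0, 0, 0], [0, 0, -28], -1], [[0, 0, 0], [0, 0, -35], -1]]}}

```text
clock: 17.47
tcp_pos: [0.5344, -0.1616, 0.0608]
orientation: [0.0, 0.651, 0.759, -0.0]
force: [0.2, -0.4, -0.3]
grip_width: 0.0854
grip_force: 0.0
```

Emit:
{"name": "carry_out", "arguments": {"series": [[[0, 0, 0], [0, 0, -7], -1], [[0, 0, 0], [0, 0, -14], -1], [[0, 0, 0], [0, 0, -21], -1], [[0, 0, 0], [0, 0, -28], -1], [[0, 0, 0], [0, 0, -35], -1]]}}

```text
clock: 17.88
tcp_pos: [0.5344, -0.1616, 0.0608]
orientation: [-0.0, 0.392, 0.92, 0.0]
force: [-0.4, 0.8, 0.4]
grip_width: 0.0852
grip_force: 0.0
```

Emit:
{"name": "carry_out", "arguments": {"series": [[[0, 0, 0], [0, 0, -7], -1], [[0, 0, 0], [0, 0, -14], -1], [[0, 0, 0], [0, 0, -21], -1], [[0, 0, 0], [0, 0, -28], -1], [[0, 0, 0], [0, 0, -35], -1]]}}

```text
clock: 18.3
tcp_pos: [0.5344, -0.1616, 0.0608]
orientation: [-0.0, 0.098, 0.995, -0.0]
force: [1.0, 0.2, -0.2]
grip_width: 0.0857
grip_force: 0.0
```

Emit:
{"name": "carry_out", "arguments": {"series": [[[0, 0, 0], [0, 0, -7], -1], [[0, 0, 0], [0, 0, -14], -1], [[0, 0, 0], [0, 0, -21], -1], [[0, 0, 0], [0, 0, -28], -1], [[0, 0, 0], [0, 0, -35], -1]]}}

```text
clock: 18.72
tcp_pos: [0.5344, -0.1616, 0.0608]
orientation: [-0.0, -0.206, 0.978, 0.0]
force: [-0.7, -0.3, -0.1]
grip_width: 0.0856
grip_force: 0.0
```

Emit:
{"name": "carry_out", "arguments": {"series": [[[0, 0, 0], [0, 0, -5], -1], [[0, 0, 0], [0, 0, -5], -1], [[0, 0, 0], [0, 0, -5], -1]]}}

```text
clock: 18.97
tcp_pos: [0.5344, -0.1616, 0.0608]
orientation: [-0.0, -0.245, 0.97, 0.0]
force: [0.1, 0.4, 0.6]
grip_width: 0.0855
grip_force: 0.0
```

```bash
python3 - <<'E'
from h import *
st();go([.5343,-.1616,.0607],118.5)
E
```

```text
{'clock': 18.9667, 'joints': [-0.2936, 0.2413, -0.2785, 1.051, 0.0, -0.7879], 'tcp_pos': [0.5344, -0.1616, 0.0608], 'orientation': [-0.0, -0.2446, 0.9696, 0.0], 'force': [0.1408, 0.3997, 0.6083], 'wrist_torque': [-0.0465, -0.0566, 0.08], 'grip_width': 0.0855, 'grip_force': 0.0}
y now 118.3 turn 0.2 shift mm [ 0.1 -0.   0.1] rotvec [ 0.  -0.  -0.2] j6 -0.79
```

Now grip and turn another 155° clockwise.

Emit:
{"name": "carry_out", "arguments": {"series": [[[0, 0, 0], [0, 0, 0], 0.5], [[0, 0, 0], [0, 0, 0], 0.5], [[0, 0, 0], [0, 0, 0], 0.6], [[0, 0, 0], [0, 0, 0], 0.8], [[0, 0, 0], [0, 0, 0], 1]], "grip_force": 30}}

```text
clock: 19.38
tcp_pos: [0.5344, -0.1616, 0.0608]
orientation: [0.0, -0.246, 0.969, -0.0]
force: [-0.1, -0.0, -0.2]
grip_width: 0.0258
grip_force: 0.0
```

Emit:
{"name": "carry_out", "arguments": {"series": [[[0, 0, 0], [0, 0, 0], 1], [[0, 0, 0], [0, 0, 0], 1], [[0, 0, 0], [0, 0, 0], 1], [[0, 0, 0], [0, 0, 0], 1], [[0, 0, 0], [0, 0, 0], 1]]}}

```text
clock: 19.8
tcp_pos: [0.5344, -0.1615, 0.0609]
orientation: [0.0, -0.246, 0.969, 0.0]
force: [-1.7, 0.3, 1.3]
grip_width: 0.0133
grip_force: 32.5
```

Emit:
{"name": "carry_out", "arguments": {"series": [[[0, 0, 0.1], [0, 0, 7], 1], [[0, 0, 0.2], [0, 0, 14], 1], [[0, 0, 0.3], [0, 0, 21], 1], [[0, 0, 0.4], [0, 0, 28], 1], [[0, 0, 0.5], [0, 0, 35], 1]]}}

```text
clock: 20.22
tcp_pos: [0.5344, -0.1617, 0.0604]
orientation: [0.0, 0.06, 0.998, -0.0]
force: [-0.8, -1.0, 0.6]
grip_width: 0.0136
grip_force: 32.6
```

```bash
python3 - <<'E'
from h import *
st();go([.5343,-.1616,.0607],83.5)
E
```

```text
{'clock': 20.2167, 'joints': [-0.2937, 0.2415, -0.2791, 1.05, -0.0003, -0.1736], 'tcp_pos': [0.5344, -0.1617, 0.0604], 'orientation': [0.0001, 0.06, 0.9982, -0.0002], 'force': [-0.8282, -0.9773, 0.5946], 'wrist_torque': [-0.0655, 0.1439, 0.0642], 'grip_width': 0.0136, 'grip_force': 32.6381}
y now 83.1 turn 0.4 shift mm [ 0.1  0.1 -0.3] rotvec [-0.   0.  -0.4] j6 -0.17
```

Emit:
{"name": "carry_out", "arguments": {"series": [[[0, 0, 0.1], [0, 0, 7], 1], [[0, 0, 0.2], [0, 0, 14], 1], [[0, 0, 0.3], [0, 0, 21], 1], [[0, 0, 0.4], [0, 0, 28], 1], [[0, 0, 0.5], [0, 0, 35], 1]]}}

```text
clock: 20.63
tcp_pos: [0.5343, -0.1619, 0.0599]
orientation: [0.0, 0.357, 0.934, -0.0]
force: [-0.0, -0.7, 1.2]
grip_width: 0.014
grip_force: 32.7
```

Emit:
{"name": "carry_out", "arguments": {"series": [[[0, 0, 0.1], [0, 0, 7], 1], [[0, 0, 0.2], [0, 0, 14], 1], [[0, 0, 0.3], [0, 0, 21], 1], [[0, 0, 0.4], [0, 0, 28], 1], [[0, 0, 0.5], [0, 0, 35], 1]]}}

```text
clock: 21.05
tcp_pos: [0.5342, -0.162, 0.0594]
orientation: [0.0, 0.622, 0.783, -0.0]
force: [-1.3, -1.3, 1.4]
grip_width: 0.0137
grip_force: 32.7
```

Emit:
{"name": "carry_out", "arguments": {"series": [[[0, 0, 0.1], [0, 0, 7], 1], [[0, 0, 0.2], [0, 0, 14], 1], [[0, 0, 0.3], [0, 0, 21], 1], [[0, 0, 0.4], [0, 0, 28], 1], [[0, 0, 0.5], [0, 0, 35], 1]]}}

```text
clock: 21.47
tcp_pos: [0.534, -0.162, 0.0589]
orientation: [0.0, 0.829, 0.56, -0.001]
force: [-2.3, -1.0, 1.5]
grip_width: 0.0133
grip_force: 32.8
```

Emit:
{"name": "carry_out", "arguments": {"series": [[[0, 0, 0.1], [0, 0, 6], 1], [[0, 0, 0.2], [0, 0, 12], 1], [[0, 0, 0.2], [0, 0, 15], 1], [[0, 0, 0.2], [0, 0, 15], 1], [[0, 0, 0.2], [0, 0, 15], 1]]}}

```text
clock: 21.88
tcp_pos: [0.5339, -0.1619, 0.0587]
orientation: [0.0, 0.893, 0.45, -0.0]
force: [-3.9, -1.8, 3.2]
grip_width: 0.0137
grip_force: 32.9
```

Emit:
{"name": "carry_out", "arguments": {"series": [[[0, 0, 0], [0, 0, 0], 1], [[0, 0, 0], [0, 0, 0], 1], [[0, 0, 0], [0, 0, 0], 1], [[0, 0, 0], [0, 0, 0], 1], [[0, 0, 0], [0, 0, 0], 1]]}}

```text
clock: 22.3
tcp_pos: [0.534, -0.1619, 0.0587]
orientation: [0.0, 0.893, 0.45, -0.001]
force: [-4.6, -2.2, 4.8]
grip_width: 0.0131
grip_force: 33.1
```

```bash
python3 - <<'E'
from h import *
st();go([.5343,-.1616,.0590],0)
d=snap('top','top9');s=load('sc0');e=snap('scene','sc9')
k=1/1.5625
a=d['color'][195:235,125:225];b=e['color'][205:305,285:375]
o=np.zeros((600,800,3),np.uint8);x=cv2.resize(a,(800,320),interpolation=cv2.INTER_CUBIC);o[:320]=x
o[320:600,:252]=cv2.resize(b,(252,280),interpolation=cv2.INTER_CUBIC);save(o,'fin')
E
```

```text
{'clock': 22.3, 'joints': [-0.2938, 0.2425, -0.2818, 1.047, -0.0009, 1.9141], 'tcp_pos': [0.534, -0.1619, 0.0587], 'orientation': [0.0002, 0.893, 0.4501, -0.0005], 'force': [-4.5733, -2.2296, 4.768], 'wrist_torque': [-0.4543, 0.9982, 0.0237], 'grip_width': 0.0131, 'grip_force': 33.1191}
y now -36.5 turn 36.5 shift mm [ 0.4  0.1 -0.3] rotvec [ -0.    0.1 -36.5] j6 1.91
```

View pics/fin.png

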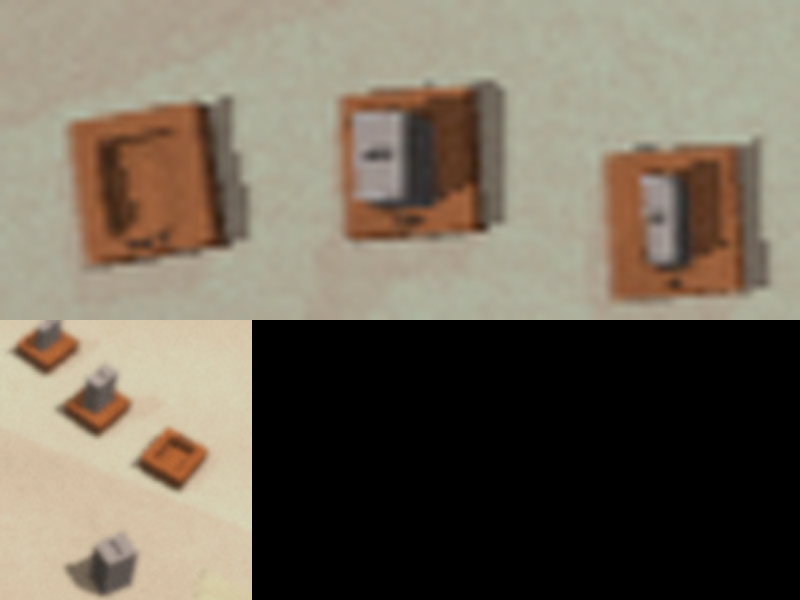

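The setting block is upright in the two-dot holder. The screw has gone down about 5 mm over one turn with low torque, and the paddle is still gripped. I'm handing in.

```bash
python3 -c "
from rig import manip
print(manip.sign_off())"
```

```text
the job is handed in; nothing more can be done
None
```

The job is handed in at about 22 s of the 72 s allowed: the setting block stands upright in the two-dot slot, released, and the screw dropped into its thread, was turned about one turn clockwise (365° from where I stopped just past the drop, hand down about 5 mm), and is still gripped and held.

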